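# Open the safety-capped chemical jar

## Task

Open the chemical jar held in the bench nest: pinch the two yellow side tabs of its red safety cap inward and, keeping them pinched, turn the cap anticlockwise (seen from above) until you feel it meet its stop, then lift it straight off. Be gentle: do not crush the tabs, do not wrench the cap against the jar, and keep the cap upright. Set it softly in the middle of the blue tray, open side down, let go, and leave the other glassware where it stands.

Things in the scene. Friction and masses are not known exactly. Their poses are not given: they have to be found in the camera images.
- cap_center (a point): Loose red safety cap, 36 mm tall, 48 mm across, 85 g, open below; point on its axis, 18 mm above its lower rim. Tabs on its +y and -y sides. Starts locked on the jar. To free it, press both tabs in at least 4 mm and hold them in while turning it anticlockwise from above (positive about z) to a firm stop, 31 to 83 degrees on: it differs from jar to jar and cannot be seen, only felt.
- tab_a: Yellow sprung tab on the cap's +y side. Point: middle of its flat outer face, 30 mm from the cap's axis, 19 mm above its lower rim. Face 16 mm wide, 6 to 32 mm above the rim. Slides along the cap's y: 6 N starts it, 16 N presses it fully in (5 mm), 35 N cracks it. Faces are 60 mm apart at rest, 50 mm pressed in.
- tab_b: The same tab on the cap's -y side. Each tab's foot, 1 to 6 mm above the cap's lower rim, sticks out 6 mm beyond the face into a notch of the jar's collar and locks the cap; both feet must be drawn in to turn it, and rub in the collar if let out again.
- jar: White jar, 76 mm across, blue band, fixed in a 116 mm square aluminium nest. Origin on the bench under its axis. A collar 6 mm high stands on its shoulder, 33 to 38 mm from the axis: keep fingertips more than 8 mm above the cap's lower rim. Notches on its +y and -y sides. It breaks if the cap bears on it with over 45 N in all: keep the twist at the stop under 0.5 N m, lift and push under 25 N.
- jar_shoulder (a point): Centre of the jar's shoulder, 95 mm above the bench, on which the cap's lower rim rests; the neck ends 28 mm higher. At the stop, and up to 4 degrees short of it, the cap lifts straight off (clear after 30 mm); before that lugs inside hold it down, with 1.5 mm of play. Turning freely takes under 0.2 N m; at the stop it rises by 0.05 to 0.15 N m per degree.
- tray: Blue square tray, 136 mm wide, 12 mm high, rim 7 mm above its floor, fixed. Origin on the bench under its middle.
- tray_in (a point): Middle of the tray's floor, 5 mm above the bench, where the cap shall stand.
- reagent_center (a point): Bystander: amber bottle, 56 mm across, 115 mm tall; its centre.
- beaker_center (a point): Bystander: glass beaker, 60 mm across, 70 mm tall; its centre.
- dish: Bystander: small steel weighing dish, 60 mm across, 18 mm tall; centre of its underside.
Things that resemble listed ones, but are neither listed nor needed, are in the scene too. There is more than one size of the part that bears cap_center; the job needs the larger. Of the things that look like the jar, the larger one is meant.

How it is judged:
By the outcome, as a careful person would: the job done as asked, in the order asked, and still so for the second after the job is handed in, with the robot touching nothing.
It also fails if it takes over 72 s, if anything falls off the work surface, if the arm or the gripper's body presses on something with over 40 N, if the wrist force passes 120 N, or if a joint passes its speed limit or range.

## Robot

A 6-joint arm with a two-finger parallel gripper is mounted at the origin on the work surface. World frame = base frame: x ahead of the robot, y to its left, z up, the work surface at z = 0. Lengths are in mm, angles in rad, forces in N, time in s.
With the tool pointing down it reaches from about 350 to 975 mm from the base axis. Payload 7.1 kg.
Tool frame: the origin (TCP) lies on the centre line of the jaws, within the pads' length; the fingertips stand 19 mm ahead of it and the grasp point (between the pads) is the TCP (bot.tcp_to_tips is the distance from the TCP to the fingertips, in mm); z points along the fingers, y is the line along which they close (so a half turn about z gives the same grasp; the last joint's range is limited). The gripper opens to 88 mm and grips with 3 to 60 N. Pads are 20 mm wide; open, the fingers measure 115 mm over their backs; the gripper's body (75 mm by 178 mm) begins 61 mm behind the grasp point.
Start: joints at [-1.144, 0.423, 1.63, -0, 1.089, -0.019], TCP at [269.502, -563.892, 241.675] pointing down, gripper open.
Joint ranges: [-3, 3], [-0.9, 2.11], [0.09, 2.58], [-1.31, 4.45], [0.11, 2.69], [-2.54, 2.54]. Speed limits (rad/s): [2.39, 2.39, 3.01, 3.14, 3.14, 3.14].

## Interface

Orientations are given as [roll, pitch, yaw] about the fixed x, y, z axes, in that order (R = Rz(yaw) Ry(pitch) Rx(roll)).
In Python, from rig import bot, status, viewer, job_done gives the robot as it stands. Calls block until the motion is done:
- bot.move_pose(position, orientation): joint-space move of the TCP to a pose.
- bot.move_straight(position, attitude=None, max_speed=150, force_limit=None): straight line of the TCP; attitude=None keeps the orientation; max_speed is the mean speed in mm/s. With force_limit (N) it stops when the force on the tool has changed by that much, and returns True; else False.
- bot.goto_joints(angles): joint-space move.
- bot.open_gripper() and bot.gripper_close(strength=None): open the fingers fully, or close them until they stop; strength is the grip in N (None keeps the last).
- bot.hold(seconds).
- bot.inverse_kinematics(position, orientation): joint angles nearest the present ones, or None.
- status.sense(): the state.
- viewer.camera(name): name is "scene" or "top" or "wrist"; returns (picture, depth): 384x512x3 uint8, red, green, blue; 384x512 float32, mm along the optical axis (not along the pixel's ray), 0 where there is no reading.
- viewer.camera_params(name): a dict with "mtx" (3x3 intrinsics, pixels), "extrinsics" (4x4, takes a point from camera to world coordinates). Camera axes: x right, y down, z forward; pixel columns grow to the right and rows downward; lengths in mm; the calibration is good to about 2 mm. A picture is of the moment at which its call begins: read the wrist's pose just before it. camera_params takes no time and is no camera call; for the wrist camera it gives the pose at the moment of the call.
A pose or a line that the arm cannot do raises bot.PlanningError and nothing moves.
- job_done(): hands the job in; it is judged then, once.
The state is a dict: "clock": time; "joint_positions": joint angles; "joint_velocities": joint speeds; "tau": joint torques, N m; "position": TCP position; "eef_rot": TCP orientation; "contact_force": force on the tool from outside, world axes, zero at the start; "wrist_torque": the same for the moment, N m; "grip_width": finger opening in mm; "gripper_force": force on a finger pad.
Only numpy, scipy, OpenCV 4.12 (cv2) and the standard library are available. Lean on these libraries where they do the work, as an engineer would, in place of code of your own. Each camera call takes 0.05 s, during which the arm holds its last target. There are 200 camera calls.

## Working session

There is one attempt and no reset: what is moved stays moved. The work goes in short steps, each a Python script; the robot and the scene stay as the last script left them, time stands still between calls to the robot, and variables do not carry over. Pictures are saved under pics/ and viewed, at most 10 in all, crops included, and the job is handed in when it is done.

```bash
mkdir -p pics; ls; python3 - <<'E'
from rig import bot,status,viewer
import cv2,numpy as np
s=status.sense();print(s)
for n in("scene","top"):
    p,d=viewer.camera(n);cv2.imwrite(f"pics/{n}0.png",p[:,:,::-1]);np.savez(f"{n}0.npz",p=p,d=d,**viewer.camera_params(n))
    print(viewer.camera_params(n))
E
```

```text
pics
{'clock': 0.0, 'joint_positions': array([-1.14397826e+00,  4.23858489e-01,  1.63067836e+00,  2.80773525e-05,
        1.08860278e+00, -1.89582434e-02]), 'joint_velocities': array([ 0.00176909,  0.00012342,  0.00057411, -0.00074357, -0.00061227,
       -0.0002111 ]), 'tau': array([-2.24785181e-03, -5.44641244e+01, -2.73675191e+01,  6.43153978e-02,
        2.28269800e-02, -1.01912360e-04]), 'position': array([ 269.30972596, -563.41872498,  240.89523062]), 'eef_rot': array([-3.14004643e+00, -5.41775042e-05,  4.45763233e-01]), 'contact_force': array([-0.19292405,  0.3825792 , -0.54728697]), 'wrist_torque': array([0.01349413, 0.00847499, 0.01694934]), 'gripper_force': 0.0, 'grip_width': 87.80039758426935}
{'mtx': array([[361.78424601,   0.        , 253.48014636],
       [  0.        , 361.78424601, 190.3793633 ],
       [  0.        ,   0.        ,   1.        ]]), 'extrinsics': array([[ 8.48531643e-01,  4.48611349e-01, -2.80609886e-01,
         8.70444423e+02],
       [ 5.29143150e-01, -7.18128541e-01,  4.51994386e-01,
        -3.62351161e+02],
       [ 1.25584300e-03, -5.32014338e-01, -8.46734413e-01,
         7.94005650e+02],
       [ 0.00000000e+00,  0.00000000e+00,  0.00000000e+00,
         1.00000000e+00]])}
{'mtx': array([[430.62631021,   0.        , 250.74025606],
       [  0.        , 430.62631021, 189.86999061],
       [  0.        ,   0.        ,   1.        ]]), 'extrinsics': array([[ 2.00362535e-02, -9.91465060e-01,  1.28823846e-01,
         5.28278796e+02],
       [-9.99753867e-01, -2.10960607e-02, -6.86740203e-03,
         2.31896507e+00],
       [ 9.52646485e-03, -1.28654541e-01, -9.91643714e-01,
         9.27029191e+02],
       [ 0.00000000e+00,  0.00000000e+00,  0.00000000e+00,
         1.00000000e+00]])}
```

View pics/top0.png

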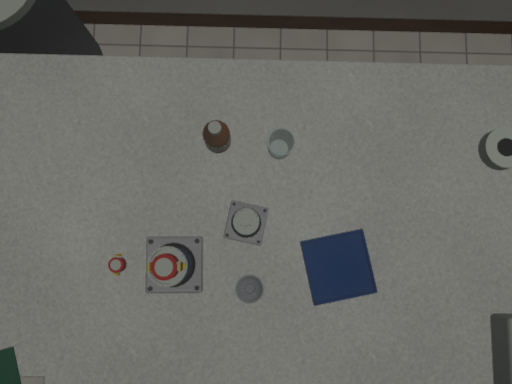

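View pics/scene0.png

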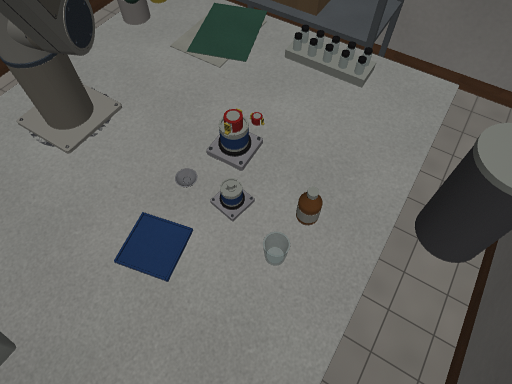

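Top view: the candidates are the red cap on the large nested jar at (165,266), the small loose red cap at (117,265) and the small white-lidded jar at (246,222). I choose (165,266), since it is the larger cap on the larger jar. The tray is at (339,267), the bottle at (217,135), the beaker at (280,145) and the dish at (250,289). Next I localise these and check up close with the wrist camera.

```bash
cat > h.py <<'E'
import numpy as np,cv2
def pts(p,d,K,T):
    v,u=np.indices(d.shape);c=np.stack([(u-K[0,2])/K[0,0]*d,(v-K[1,2])/K[1,1]*d,d],-1)
    return c@T[:3,:3].T+T[:3,3]
def masks(p):
    h=cv2.cvtColor(p,cv2.COLOR_RGB2HSV);H,S,V=[h[...,i] for i in range(3)]
    return dict(red=((H<8)|(H>172))&(S>150)&(V>70),yel=(H>18)&(H<35)&(S>140)&(V>70),blue=(H>100)&(H<130)&(S>120))
E
python3 - <<'E'
from h import *
f=np.load("top0.npz");P=pts(f['p'],f['d'],f['mtx'],f['extrinsics']);M=masks(f['p'])
print(f['p'][266,160:185])
for n,(u0,u1,v0,v1) in dict(red=(140,205,235,300),yel=(140,205,235,300),blue=(290,385,220,310)).items():
    m=np.zeros(M[n].shape,bool);m[v0:v1,u0:u1]=M[n][v0:v1,u0:u1];m&=f['d']>0
    q=P[m];print(n,len(q),q.mean(0),q.min(0),q.max(0))
    if n=='blue': print(cv2.minAreaRect(q[:,:2].astype(np.float32)))
    if n=='red': k=q[q[:,2]>np.percentile(q[:,2],95)-6];print('top',cv2.minEnclosingCircle(k[:,:2].astype(np.float32)),k[:,2].mean())
# nest plate
m=np.zeros(f['d'].shape,bool);m[230:300,140:210]=1;q=P[m];z=q[:,2];print(np.histogram(z,bins=range(-5,150,5)))
E
```

```text
[[112 116 108]
 [112 116 108]
 [112 116 109]
 [112 115 108]
 [112 116 109]
 [113 116 108]
 [113 116 109]
 [113 116 109]
 [112 116 109]
 [112 116 109]
 [112 116 109]
 [112 116 109]
 [112 111 103]
 [109  67  63]
 [109  42  40]
 [109  42  40]
 [101  42  39]
 [109 105  99]
 [119 116  84]
 [125 114  54]
 [100  90  41]
 [ 57  53  38]
 [ 81  73  40]
 [119 107  45]
 [127 114  46]]
red 170 [487.97273894 151.55951646 130.03039418] [465.34280232 130.15002888 125.60197126] [510.3883617  175.68138573 133.98409842]
top ((487.7716979980469, 152.7167510986328), 23.318544387817383) 130.05659787051496
yel 45 [487.80093602 145.72768661 118.47687612] [480.70826046 117.9322679   97.64013393] [494.38804944 182.16221047 129.31367917]
blue 3681 [ 487.38765942 -191.67216745    4.19569139] [ 411.13569781 -268.87187285   -2.10001847] [ 566.29262172 -114.7367261    14.74872829]
((488.9437255859375, -191.90435791015625), (132.7084503173828, 133.42396545410156), 12.666604995727539)
(array([1156,  545,   20,    3,  446,  984,   55,  222,   23,    9,   12,
         10,   13,   12,    6,   15,   13,   20,   17,  237,  269,  157,
          7,   18,   16,   24,  258,  318,    0,    0]), array([ -5,   0,   5,  10,  15,  20,  25,  30,  35,  40,  45,  50,  55,
        60,  65,  70,  75,  80,  85,  90,  95, 100, 105, 110, 115, 120,
       125, 130, 135, 140, 145]))
```

```bash
python3 - <<'E'
from rig import bot,status,viewer
from h import *
for y in(0,1.5,np.pi):print(y,bot.inverse_kinematics([488,152.5,112],[np.pi,0,y]))
bot.move_pose([488,152.5,290],[np.pi,0,0])
s=status.sense();print(s['clock'],s['position'],s['eef_rot'],s['joint_positions'],s['contact_force'],s['wrist_torque'])
c=viewer.camera_params("wrist");p,d=viewer.camera("wrist");cv2.imwrite("pics/w1.png",p[:,:,::-1]);np.savez("w1.npz",p=p,d=d,**c);print(c)
P=pts(p,d,c['mtx'],c['extrinsics']);M=masks(p)
near=(np.hypot(P[...,0]-488,P[...,1]-152)<45)&(P[...,2]>90)&(d>0)
r=P[M['red']&near&(P[...,2]>122)];print('red',len(r),cv2.minEnclosingCircle(r[:,:2].astype(np.float32)),r[:,2].mean())
for s in(1,-1):
    q=P[M['yel']&near&((P[...,1]-152.5)*s>0)];t=q[q[:,2]>120];print('tab',s,len(q),len(t),t.mean(0),t.min(0),t.max(0))
E
```

```text
0 [ 2.79607537e-01  4.57299018e-01  1.96178829e+00 -4.44089210e-16
  7.22505349e-01  1.85040386e+00]
1.5 [ 2.79607537e-01  4.57299018e-01  1.96178829e+00 -4.44089210e-16
  7.22505349e-01  3.50403864e-01]
3.141592653589793 [ 0.27960754  0.45729902  1.96178829  0.          0.72250535 -1.29118879]
2.75 [488.2198238  152.02261767 289.94989396] [ 3.14146327e+00  7.68962057e-06 -6.74055315e-04] [ 2.78660802e-01  1.97657015e-01  1.83121029e+00 -1.36294348e-04
  1.11276842e+00  1.85019145e+00] [-0.49731466  0.23398493  0.58336995] [0.05233818 0.02965017 0.0169542 ]
{'mtx': array([[275.69455895,   0.        , 252.70097378],
       [  0.        , 275.69455895, 190.61896345],
       [  0.        ,   0.        ,   1.        ]]), 'extrinsics': array([[-8.07737870e-04, -9.68311818e-01, -2.49743011e-01,
         5.55725629e+02],
       [-9.99999656e-01,  7.35121466e-04,  3.84037929e-04,
         1.52106411e+02],
       [-1.88277016e-04,  2.49743235e-01, -9.68312078e-01,
         4.32858859e+02],
       [ 0.00000000e+00,  0.00000000e+00,  0.00000000e+00,
         1.00000000e+00]])}
red 641 ((487.6231384277344, 152.71009826660156), 23.944013595581055) 130.5449783369437
tab 1 122 86 [494.98152416 170.92108726 222.70504689] [478.54732969 152.56165586 120.2086268 ] [508.16211963 182.85704029 379.94892716]
tab -1 347 312 [504.16650817 131.02554515 336.88157444] [480.84518499 111.52579798 120.11855934] [508.38598263 152.32225604 380.47671172]
```

View pics/w1.png

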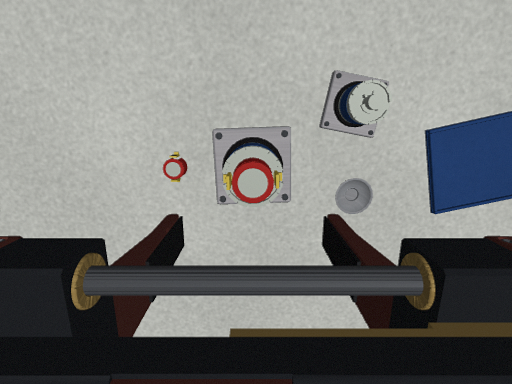

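The wrist view confirms the choice: the large cap is at (252,182) with yellow tabs at (227,181) and (279,181). The small cap at (175,168) is clear of the fingers. Now I refine the yaw.

```bash
python3 - <<'E'
from h import *
f=np.load("w1.npz");p,d=f['p'],f['d'];P=pts(p,d,f['mtx'],f['extrinsics']);M=masks(p)
near=(np.hypot(P[...,0]-487.7,P[...,1]-152.6)<45)&(P[...,2]>95)&(P[...,2]<140)&(d>0)
c=[]
for s in(1,-1):
    q=P[M['yel']&near&((P[...,1]-152.5)*s>15)];t=q[q[:,2]>118];c.append(t.mean(0));print(s,len(t),t.mean(0),t.min(0),t.max(0))
print('yaw',np.degrees(np.arctan2(-(c[0]-c[1])[0],(c[0]-c[1])[1])),(c[0]+c[1])/2)
q=P[(P[...,2]>12)&(P[...,2]<30)&(abs(P[...,0]-488)<75)&(abs(P[...,1]-152)<75)];print(len(q),cv2.minAreaRect(q[:,:2].astype(np.float32)))
E
```

```text
1 53 [487.33260836 180.72728097 125.84060909] [478.54732969 179.23605294 120.2086268 ] [494.22964086 182.85704029 128.46048345]
-1 54 [489.3100409  124.97067396 125.45499287] [480.84518499 123.29404128 119.21252748] [496.09927148 126.62660708 127.92465918]
yaw 2.031168662618434 [488.32132463 152.84897747 125.64780098]
2388 ((487.0379333496094, 153.2672576904297), (115.85485076904297, 115.46011352539062), 1.941334843635559)
```

```bash
cat >> h.py <<'E'
def show(s,t=''):
    print(t,'t',round(s['clock'],2),'p',np.round(s['position'],2),'yaw',round(np.degrees(s['eef_rot'][2]),2),'F',np.round(s['contact_force'],2),'T',np.round(s['wrist_torque'],3),'w',round(s['grip_width'],2),'g',round(s['gripper_force'],1))
E
python3 - <<'E'
from rig import bot,status,viewer
from h import *
Y=np.radians(2);O=[np.pi,0,Y]
bot.move_pose([488.0,152.8,180],O)
print(bot.move_straight([488.0,152.8,125],max_speed=60,force_limit=8));show(status.sense(),'down')
for g in(3,10,17,22):
    bot.gripper_close(g);bot.hold(.2);show(status.sense(),g)
E
```

```text
False
down t 4.38 p [488.26 152.88 125.23] yaw 2.0 F [-0.62  0.61 -0.63] T [ 0.046 -0.028 -0.036] w 87.91 g 0.0
3 t 5.12 p [488.09 152.82 125.16] yaw 2.0 F [-1.34 -0.11  1.57] T [-0.072  0.135  0.029] w 59.56 g 3.0
10 t 5.68 p [488.09 152.82 125.11] yaw 2.0 F [-0.89 -0.02  5.56] T [ 0.026  0.209 -0.001] w 56.26 g 10.0
17 t 6.1 p [488.07 152.82 125.14] yaw 2.0 F [-0.08 -0.46  4.95] T [-0.071  0.166  0.005] w 49.79 g 17.0
22 t 6.52 p [488.09 152.83 125.14] yaw 2.0 F [-0.83  0.35  5.93] T [ 0.006  0.175 -0.   ] w 49.98 g 22.0
```

```bash
python3 - <<'E'
from rig import bot,status,viewer
from h import *
def rot(a): bot.move_straight([488.05,152.8,125],[np.pi,0,np.radians(2+a)],max_speed=60)
for a in(2,5,15,28): 
    rot(a);s=status.sense();show(s,a)
    if abs(s['wrist_torque'][2])>.3:break
E
```

```text
2 t 6.77 p [488.25 152.85 125.11] yaw 3.96 F [-0.41  0.64  4.82] T [-0.005  0.096  0.074] w 49.68 g 22.0
5 t 7.02 p [488.33 152.86 125.14] yaw 6.9 F [0.33 1.12 5.15] T [0.058 0.038 0.109] w 49.62 g 22.0
15 t 7.34 p [488.31 152.86 125.13] yaw 16.9 F [ 0.06 -0.05  5.8 ] T [0.014 0.007 0.084] w 49.78 g 22.0
28 t 7.72 p [488.33 152.84 125.12] yaw 29.9 F [-0.79 -0.31  5.07] T [0.014 0.004 0.037] w 49.69 g 22.0
```

```bash
python3 - <<'E'
from rig import bot,status,viewer
from h import *
L=[]
for a in range(29,86):
    bot.move_straight([488.05,152.8,125],[np.pi,0,np.radians(2+a)],max_speed=60)
    T=[]
    for _ in range(3): bot.hold(.03);T.append(status.sense()['wrist_torque'][2])
    L.append((a,round(float(np.median(T)),3)))
    if abs(L[-1][1])>.27:break
print(L);show(status.sense())
E
```

```text
[(29, 0.086), (30, 0.085), (31, 0.102), (32, 0.037), (33, 0.055), (34, 0.074), (35, 0.073), (36, 0.089), (37, 0.08), (38, 0.051), (39, 0.076), (40, 0.081), (41, 0.078), (42, 0.058), (43, 0.076), (44, 0.051), (45, 0.052), (46, 0.055), (47, 0.075), (48, 0.046), (49, 0.072), (50, 0.093), (51, 0.061), (52, 0.046), (53, 0.079), (54, 0.082), (55, 0.089), (56, 0.08), (57, 0.057), (58, 0.07), (59, 0.074), (60, 0.07), (61, 0.07), (62, 0.067), (63, 0.07), (64, 0.07), (65, 0.039), (66, 0.076), (67, 0.036), (68, 0.09), (69, 0.063), (70, 0.039), (71, 0.048), (72, -0.001), (73, -0.02), (74, -0.04), (75, -0.173), (76, -0.243), (77, -0.327)]
 t 24.87 p [487.64 152.85 125.1 ] yaw 78.82 F [-1.61 -0.07  7.6 ] T [ 0.023  0.312 -0.327] w 50.04 g 22.0
```

The torque was flat up to 71°, then fell steadily from about +0.07 to -0.33 N m over 72 to 77°, so that is the stop. I ease off 1.5° and lift straight with a force limit.

```bash
python3 - <<'E'
from rig import bot,status,viewer
from h import *
O=[np.pi,0,np.radians(2+75.5)]
bot.move_straight([488.05,152.8,125],O,max_speed=60);bot.hold(.1);show(status.sense(),'eased')
for z in(127,130,140,165):
    r=bot.move_straight([488.05,152.8,z],O,max_speed=30,force_limit=12);show(status.sense(),(z,r))
    if r:break
else:
    bot.move_straight([488.05,152.8,260],O,max_speed=100);show(status.sense())
    p,d=viewer.camera("wrist");cv2.imwrite("pics/w2.png",p[:,:,::-1])
E
```

```text
eased t 25.22 p [487.68 152.88 125.12] yaw 77.31 F [-2.08  0.98  8.21] T [ 0.017  0.373 -0.316] w 49.95 g 22.0
(127, False) t 25.47 p [487.64 152.68 126.87] yaw 77.42 F [-1.9   0.55  1.81] T [-0.092  0.234 -0.246] w 49.6 g 22.0
(130, False) t 25.72 p [487.68 152.63 130.17] yaw 77.48 F [-3.04 -1.13  4.6 ] T [-0.256  0.488 -0.287] w 50.03 g 22.0
(140, True) t 25.93 p [487.55 152.62 131.88] yaw 77.46 F [ 0.66 -0.37  3.53] T [ 0.056 -0.156 -0.277] w 49.42 g 22.0
```

```bash
python3 - <<'E'
from rig import bot,status,viewer
from h import *
for i in range(3): bot.hold(.1);show(status.sense())
for n in("wrist","scene"):
    c=viewer.camera_params(n);p,d=viewer.camera(n);np.savez(n+"2.npz",p=p,d=d,**c)
    cr=p[90:260,130:380] if n=="wrist" else p[90:175,190:290]
    P=pts(p,d,c['mtx'],c['extrinsics']);m=masks(p)['red']&(np.hypot(P[...,0]-488,P[...,1]-152)<40)&(P[...,2]>90)&(P[...,2]<160);q=P[m]
    print(n,m.sum(),np.percentile(q[:,2],[2,50,98]) if m.sum() else '')
    cv2.imwrite(f"pics/{n}2.png",cv2.resize(cr[:,:,::-1],None,fx=3 if n=="wrist" else 6,fy=3 if n=="wrist" else 6))
E
python3 -c "
import cv2,numpy as np
a=cv2.imread('pics/wrist2.png');b=cv2.imread('pics/scene2.png');b=cv2.resize(b,(400,340));a=cv2.resize(a,(400,272));o=np.zeros((340,800,3),np.uint8);o[:272,:400]=a;o[:,400:]=b;cv2.imwrite('pics/c2.png',o)"
```

```text
t 26.03 p [487.52 152.6  131.58] yaw 77.45 F [1.18 0.45 5.16] T [-0.063 -0.206 -0.302] w 50.23 g 22.0
 t 26.13 p [487.54 152.58 131.46] yaw 77.45 F [-0.08 -0.05  5.6 ] T [-0.059 -0.17  -0.261] w 49.79 g 22.0
 t 26.23 p [487.52 152.59 131.43] yaw 77.45 F [0.75 0.21 6.16] T [-0.046 -0.211 -0.238] w 49.61 g 22.0
wrist 2803 [106.5908948  136.58123795 138.22531896]
scene 141 [104.8508157  131.06725539 138.09969723]
```

View pics/c2.png

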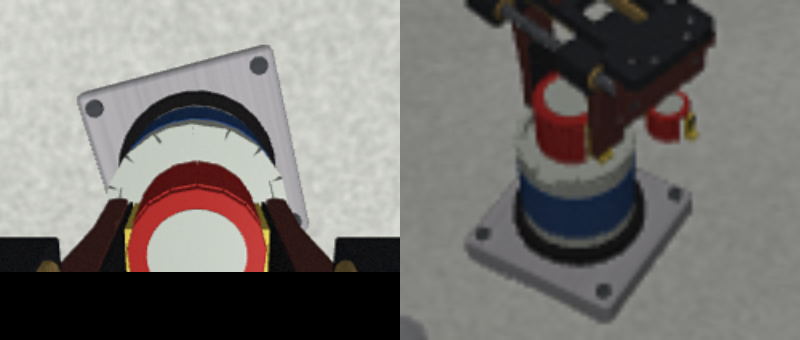

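The wrist crop (left) shows the cap still square between the pads with its tabs pinched. The scene crop (right) shows it upright. Its top is now at z ≈ 137, so it has risen about 6 mm with the gripper, well past the 1.5 mm play. It is free, and I continue lifting.

```bash
python3 - <<'E'
from rig import bot,status,viewer
from h import *
O=[np.pi,0,np.radians(77.5)]
z=131.5
while z<165:
    z+=4;r=bot.move_straight([488.05,152.8,z],O,max_speed=20,force_limit=16);s=status.sense();show(s,(z,r))
    if r:break
else:
    bot.move_straight([488.05,152.8,250],O,max_speed=100);bot.hold(.2);show(status.sense())
    p,d=viewer.camera("wrist");cv2.imwrite("pics/w3.png",p[:,:,::-1])
    T=viewer.camera_params("wrist");P=pts(p,d,T['mtx'],T['extrinsics']);m=masks(p)['red']&(np.hypot(P[...,0]-488,P[...,1]-152)<40)&(P[...,2]>200)&(P[...,2]<290);q=P[m];print(np.percentile(q,[2,50,98],axis=0))
E
```

```text
(135.5, False) t 26.73 p [488.52 152.84 135.77] yaw 77.53 F [-0.22  0.18  1.21] T [-0.224 -0.26   0.039] w 49.8 g 22.0
(139.5, False) t 27.07 p [487.94 152.83 139.59] yaw 77.5 F [-0.52  0.3  -0.78] T [-0.045 -0.082 -0.038] w 49.6 g 22.0
(143.5, False) t 27.43 p [488.15 152.84 143.64] yaw 77.5 F [-0.39  0.37  0.13] T [-0.028 -0.071 -0.064] w 50.36 g 22.0
(147.5, False) t 27.77 p [488.18 152.83 147.69] yaw 77.5 F [-0.74  0.38  0.29] T [-0.057 -0.061 -0.035] w 49.93 g 22.0
(151.5, False) t 28.12 p [488.17 152.83 151.68] yaw 77.5 F [-0.42 -0.9  -0.33] T [-0.064 -0.052 -0.034] w 50.19 g 22.0
(155.5, False) t 28.48 p [488.18 152.85 155.69] yaw 77.5 F [ 0.3   0.2  -0.42] T [ 0.002 -0.104  0.022] w 49.89 g 22.0
(159.5, False) t 28.82 p [488.17 152.82 159.67] yaw 77.5 F [-0.55  0.98 -0.18] T [-0.086 -0.022  0.031] w 49.91 g 22.0
(163.5, False) t 29.18 p [488.13 152.83 163.66] yaw 77.5 F [-0.22 -0.12 -1.01] T [-0.078 -0.091 -0.014] w 49.54 g 22.0
(167.5, False) t 29.52 p [488.15 152.81 167.67] yaw 77.5 F [-0.57 -0.5  -0.2 ] T [-0.114 -0.041  0.011] w 49.63 g 22.0
 t 30.7 p [487.71 152.72 249.34] yaw 77.5 F [-0.47 -1.09 -2.54] T [ 0.042 -0.09   0.016] w 50.04 g 22.0
[[466.06168372 142.23043611 224.46388446]
 [492.40134272 169.17281859 254.61375011]
 [509.85479388 176.4136099  256.19265479]]
```

```bash
python3 - <<'E'
from rig import bot,status,viewer
from h import *
O=[np.pi,0,np.radians(77.5)];X,Y=488.9,-191.9
bot.move_straight([X,Y,230],O,max_speed=120);show(status.sense())
bot.move_straight([X,Y,50],O,max_speed=80);bot.hold(.3);show(status.sense())
p,d=viewer.camera("wrist");cv2.imwrite("pics/w4.png",p[:,:,::-1])
T=viewer.camera_params("wrist");P=pts(p,d,T['mtx'],T['extrinsics']);m=masks(p)['blue']&(P[...,2]<20);q=P[m];print(m.sum(),cv2.minAreaRect(q[:,:2].astype(np.float32)))
z=50
while z>32:
    z-=2 if z>40 else 1
    r=bot.move_straight([X,Y,z],O,max_speed=15,force_limit=4);bot.hold(.05);s=status.sense();show(s,(z,r))
    if r or s['contact_force'][2]>3.5:break
E
```

```text
t 33.77 p [ 488.91 -191.63  230.01] yaw 77.52 F [-0.23  0.92 -0.83] T [ 0.004 -0.113  0.025] w 49.79 g 22.0
 t 36.48 p [ 488.94 -191.93   50.1 ] yaw 77.5 F [-0.35  0.23 -0.13] T [-0.027 -0.063  0.052] w 49.69 g 22.0
21278 ((489.0307922363281, -192.51002502441406), (135.2816162109375, 135.31948852539062), 12.619928359985352)
(48, False) t 36.86 p [ 488.83 -191.88   47.89] yaw 77.5 F [-0.01 -0.4  -0.56] T [-0.005 -0.019 -0.057] w 49.91 g 22.0
(46, False) t 37.19 p [ 488.85 -191.88   45.92] yaw 77.5 F [ 0.4  -0.03 -1.09] T [-0.025 -0.074  0.005] w 49.67 g 22.0
(44, False) t 37.52 p [ 488.86 -191.88   43.94] yaw 77.5 F [0.26 0.12 0.42] T [-0.076 -0.048 -0.011] w 50.05 g 22.0
(42, False) t 37.86 p [ 488.86 -191.87   41.93] yaw 77.5 F [ 0.35 -0.8  -0.15] T [-0.014 -0.051  0.024] w 50.07 g 22.0
(40, False) t 38.19 p [ 488.86 -191.88   39.93] yaw 77.5 F [0.33 0.06 0.02] T [-0.054 -0.083  0.04 ] w 49.56 g 22.0
(39, False) t 38.49 p [ 488.89 -191.9    38.99] yaw 77.5 F [-0.07  0.12 -1.34] T [ 0.013 -0.007  0.004] w 49.68 g 22.0
(38, False) t 38.79 p [ 488.86 -191.9    37.98] yaw 77.5 F [-0.28 -0.13 -0.38] T [-0.018 -0.038 -0.011] w 49.86 g 22.0
(37, False) t 39.09 p [ 488.88 -191.9    36.96] yaw 77.5 F [ 0.03 -0.38 -1.19] T [ 0.014 -0.057 -0.03 ] w 49.56 g 22.0
(36, False) t 39.39 p [ 488.87 -191.89   35.97] yaw 77.5 F [-0.14  0.22 -0.96] T [ 0.008 -0.038 -0.006] w 49.27 g 22.0
(35, False) t 39.69 p [ 489.07 -191.95   35.16] yaw 77.5 F [0.04 0.87 2.79] T [ 0.018 -0.006  0.047] w 49.52 g 22.0
(34, False) t 39.99 p [ 489.09 -191.95   35.02] yaw 77.5 F [-2.96  1.25 14.59] T [0.159 0.522 0.012] w 49.45 g 22.0
```

View pics/w4.png

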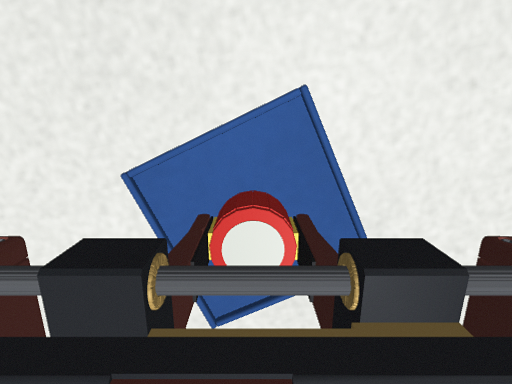

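The cap (253,245) is upright over the middle of the tray and has touched down at TCP z ≈ 35. I relieve the press, ease the grip off and release.

```bash
python3 - <<'E'
from rig import bot,status,viewer
from h import *
X,Y=488.9,-191.9
bot.move_straight([X,Y,35],max_speed=15);bot.hold(.2);show(status.sense())
for g in(10,3): bot.gripper_close(g);bot.hold(.1);show(status.sense(),g)
bot.open_gripper();bot.hold(.2);show(status.sense())
bot.move_straight([X,Y,110],max_speed=60);bot.move_straight([X-20,Y,260],max_speed=150);bot.hold(.3);show(status.sense())
p,d=viewer.camera("wrist");T=viewer.camera_params("wrist");cv2.imwrite("pics/w5.png",p[:,:,::-1])
P=pts(p,d,T['mtx'],T['extrinsics']);m=masks(p)['red']&(P[...,2]>35)&(P[...,2]<60)&(np.hypot(P[...,0]-X,P[...,1]-Y)<50);q=P[m];print(cv2.minEnclosingCircle(q[:,:2].astype(np.float32)),np.percentile(q[:,2],[5,50,95]))
m=masks(p)['blue']&(P[...,2]<20)&(d>0)&(np.hypot(P[...,0]-X,P[...,1]-Y)<110);print(cv2.minAreaRect(P[m][:,:2].astype(np.float32)))
p,d=viewer.camera("top");cv2.imwrite("pics/top5.png",p[:,:,::-1])
E
```

```text
t 40.44 p [ 489.   -191.94   35.07] yaw 77.5 F [-0.43  0.98  4.91] T [ 0.02   0.031 -0.015] w 49.84 g 22.0
10 t 40.92 p [ 489.05 -191.95   35.06] yaw 77.5 F [ 0.87 -0.17  5.8 ] T [-0.035 -0.049 -0.036] w 56.11 g 10.0
3 t 41.23 p [ 488.87 -191.89   34.91] yaw 77.5 F [-0.33  0.37  2.03] T [-0.02  -0.106 -0.006] w 60.12 g 3.0
 t 42.06 p [ 488.87 -191.91   35.  ] yaw 77.5 F [-0.28 -0.08  0.53] T [-0.056 -0.073  0.008] w 87.81 g 0.0
 t 44.92 p [ 468.75 -191.8   259.45] yaw 77.51 F [-0.79  0.16 -0.08] T [-0.041 -0.016 -0.006] w 87.83 g 0.0
((487.9819030761719, -191.76583862304688), 23.974327087402344) [39.19265213 40.86665799 42.12239688]
((489.1278076171875, -193.9160614013672), (134.4894561767578, 137.62120056152344), 12.609539031982422)
```

View pics/w5.png

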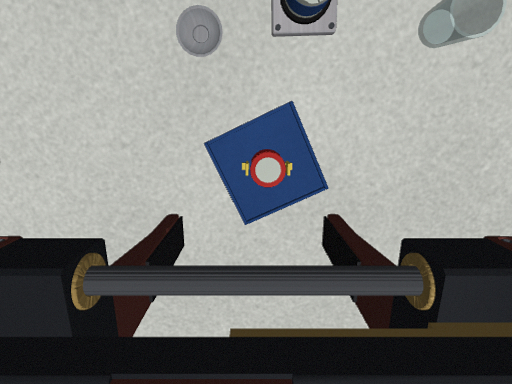

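View pics/top5.png

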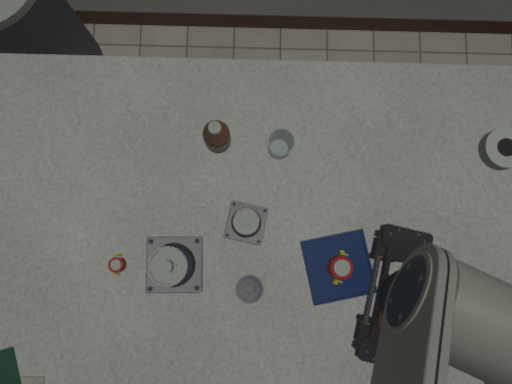

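The cap stands upright in the middle of the tray, at (268,169) in the wrist view and (341,267) in the top view. The jar at (172,266) is open, the other glassware is where it was, and the gripper is clear.

```bash
python3 -c "
from rig import job_done
print(job_done())"
```

```text
the job is handed in; nothing more can be done
None
```

The jar is open: I turned the cap to its stop at about 72–77°, lifted it off with both tabs pinched, and set it upright within about 2 mm of the tray's middle, touching nothing else; I handed the job in at about 45 s.

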